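# Stand the reagent bottles in their colour-coded drip dishes

## Robot

A 7-joint arm with a two-finger parallel gripper is mounted at the origin on the work surface. World frame = base frame: x ahead of the robot, y to its left, z up, the work surface at z = 0. Lengths are in m, angles in rad, forces in N, time in s.
With the tool pointing down it reaches from about 0.4 to 0.875 m from the base axis. Payload 19.3 kg.
Tool frame: the origin (TCP) lies at the very end of the fingers, on their centre line; the grasp point (between the pads) lies 19 mm behind it; z points along the fingers, y is the line along which they close (so a half turn about z gives the same grasp; the last joint's range is limited). The gripper opens to 85 mm and grips with 20 to 120 N. Pads are 22 mm wide; open, the fingers measure 114 mm over their backs; the gripper's body (76 mm by 85 mm) begins 54 mm behind the grasp point. The pads swing forward as they close: fully open they stand 13 mm farther back than shut.
Start: joints at [-1.386, 0.521, -0.036, 1.599, 0.021, 1.021, -0.113], TCP at [0.158, 0.605, 0.231] pointing down, gripper open.
Joint ranges: [-2.91, 2.91], [-0.3, 2.13], [-1.5, 1.42], [0.17, 2.43], [-1.26, 4.41], [0.16, 1.93], [-2.52, 2.52]. Speed limits (rad/s): [1.89, 1.89, 2.39, 2.39, 3.01, 3.01, 3.01].

## Interface

Orientations are given as [roll, pitch, yaw] about the fixed x, y, z axes, in that order (R = Rz(yaw) Ry(pitch) Rx(roll)).
In Python, from workcell import bot gives the robot as it stands.
- The arm moves only by the tool servo_tool, never from a script. Its argument "plan" is a list of rows, each a list of 7 numbers: the finger opening in cm, from 0 to 8.54, then the shift along the tool's x, y, z in cm, then the turn, a rotation vector about the tool's x, y, z in degrees. In form: [[fingers, x, y, z, wx, wy, wz], ...]. A call has 1 to 10 rows; each row is the pose to reach, as a shift and turn from the pose commanded when the call began, along the tool's axes at that moment; what a row does not reach only later rows make up. A row lasts 1/10 s, in which the tool goes at most 50 mm and 8.59 degrees, less where a joint would pass 70% of its speed; a pose out of reach is approached as far as the arm can. A call with a gripper value outside its range is refused whole. The fingers move at their own pace and stop on an object; "force" is the grip in N (left out, the last holds). Time passes only in rows, so rows that repeat a pose let the fingers close. It gives the time, the measured TCP pose, the force, the opening and the grip force at its end, in the units of the state.
- bot.observe(): the state, without advancing time (a new reading comes with each control period).
- bot.grab_frame(name): name is "side" or "top" or "wrist"; returns a dict with "frame" (480x640x3 uint8, blue, green, red), "mtx" (3x3 intrinsics, pixels), "k1" (the pictures are not rectified: a ray, as slopes to the right and down, at radius r is drawn at 1 + k1 r^2 times it, then the intrinsics apply), "R" (3x3) and "t" (3): a world point X has camera coordinates R X + t; the wrist camera has in their place "T_tool_cam" (4x4, takes a point from camera to tool coordinates, whose origin is the TCP and whose axes are the flange's). Camera axes: x right, y down, z forward; pixel columns grow to the right and rows downward; lengths in m; the calibration is good to about 2 mm. A picture is of the moment at which its call begins: read the wrist's pose just before it. There is no depth.
- bot.job_done(): hands the job in; it is judged then, once.
The state is a dict: "clock": time; "qpos": joint angles; "qd": joint speeds; "joint_efforts": joint torques, N m; "position": TCP position; "tool_rot": TCP orientation; "force": force on the tool from outside, world axes, zero at the start; "moment": the same for the moment, N m; "grip_width": finger opening in m; "finger_force": force on a finger pad.
Only numpy, scipy, OpenCV 4.12 (cv2) and the standard library are available. Lean on these libraries where they do the work, as an engineer would, in place of code of your own. Each camera call takes 0.05 s, during which the arm holds its last target. There are 200 camera calls.

## Task

Put each of the four amber reagent bottles into the drip dish of its own colour: the cap and label colour must match the dish. Set each one down gently, standing upright flat on the floor of its dish inside the rim, without dropping or tipping any bottle, and leave the conical flask and the porcelain crucible where they stand.

Things in the scene. Friction and masses are not known exactly. Their poses are not given: they have to be found in the camera images.
- red_mid (a point): Upright round amber glass reagent bottle, closed, with a red cap and a red label band: 50 mm body diameter (straight up to 60 mm), 39 mm wide cap, 90 mm tall overall, about 0.18 kg. This point is on its axis, half-way up (45 mm above its underside); z is its long axis, up. Grip it across the body.
- blue_mid (a point): Upright round amber glass reagent bottle, closed, with a blue cap and a blue label band: 50 mm body diameter (straight up to 60 mm), 39 mm wide cap, 90 mm tall overall, about 0.18 kg. This point is on its axis, half-way up (45 mm above its underside); z is its long axis, up. Grip it across the body.
- yellow_mid (a point): Upright round amber glass reagent bottle, closed, with a yellow cap and a yellow label band: 50 mm body diameter (straight up to 60 mm), 39 mm wide cap, 90 mm tall overall, about 0.18 kg. This point is on its axis, half-way up (45 mm above its underside); z is its long axis, up. Grip it across the body.
- green_mid (a point): Upright round amber glass reagent bottle, closed, with a green cap and a green label band: 50 mm body diameter (straight up to 60 mm), 39 mm wide cap, 90 mm tall overall, about 0.18 kg. This point is on its axis, half-way up (45 mm above its underside); z is its long axis, up. Grip it across the body.
- red_dish: Fixed round red plastic drip dish on the bench: 80 mm outer diameter, 72 mm inside, rim 10 mm high, inner floor 3 mm above the bench. Origin: centre of its underside, z up.
- blue_dish: Fixed round blue plastic drip dish on the bench: 80 mm outer diameter, 72 mm inside, rim 10 mm high, inner floor 3 mm above the bench. Origin: centre of its underside, z up.
- yellow_dish: Fixed round yellow plastic drip dish on the bench: 80 mm outer diameter, 72 mm inside, rim 10 mm high, inner floor 3 mm above the bench. Origin: centre of its underside, z up.
- green_dish: Fixed round green plastic drip dish on the bench: 80 mm outer diameter, 72 mm inside, rim 10 mm high, inner floor 3 mm above the bench. Origin: centre of its underside, z up.
- flask_mid (a point): Bystander: empty clear conical glass flask with a black rubber stopper, 64 mm wide at the foot, 102 mm tall. Point on its axis, 45 mm above the bench; z up.
- crucible_mid (a point): Bystander: small white porcelain crucible (open cup), 56 mm wide, 45 mm tall. Point on its axis, 22.5 mm above the bench; z up.

How it is judged:
At the end, for the whole second after the job is handed in: Every bottle stands upright (within about 4.5 degrees) on the floor of the dish of its own colour, its axis within 13 mm of the dish's centre (any place inside the rim), released and at rest; the flask and the crucible stand upright within 30 mm of where they began (horizontal distance between red_mid and red_dish below 0.013 m and z of red_mid in the frame of red_dish between 0.044 and 0.052 m and angle between each of red_mid, blue_mid, yellow_mid, green_mid's own z axis and vertical below 0.08 rad and linear speed of each of red_bottle, blue_bottle, yellow_bottle, green_bottle below 0.02 m/s and horizontal distance between blue_mid and blue_dish below 0.013 m and z of blue_mid in the frame of blue_dish between 0.044 and 0.052 m and horizontal distance between yellow_mid and yellow_dish below 0.013 m and z of yellow_mid in the frame of yellow_dish between 0.044 and 0.052 m and horizontal distance between green_mid and green_dish below 0.013 m and z of green_mid in the frame of green_dish between 0.044 and 0.052 m and distance of each of flask_mid, crucible_mid from where it was at the start of the episode below 0.03 m and angle between each of flask_mid, crucible_mid's own z axis and vertical below 0.15 rad); the robot touches nothing.
It fails at once if a bottle is tipped over (beyond about 45 degrees) (angle between any of red_mid, blue_mid, yellow_mid, green_mid's own z axis and vertical above 0.8 rad).
It fails at once if a bottle is dropped or thrown (moves faster than 0.6 m/s untouched by the fingers, a fall of about 20 mm) ((contact force between the fingers and red_bottle below 0.1 N and linear speed of red_bottle above 0.6 m/s) or (contact force between the fingers and blue_bottle below 0.1 N and linear speed of blue_bottle above 0.6 m/s) or (contact force between the fingers and yellow_bottle below 0.1 N and linear speed of yellow_bottle above 0.6 m/s) or (contact force between the fingers and green_bottle below 0.1 N and linear speed of green_bottle above 0.6 m/s)).
It fails at once if the flask is moved more than 30 mm or tipped (distance of flask_mid from where it was at the start of the episode above 0.03 m or angle between flask_mid's own z axis and vertical above 0.4 rad).
It fails at once if the crucible is moved more than 30 mm or tipped (distance of crucible_mid from where it was at the start of the episode above 0.03 m or angle between crucible_mid's own z axis and vertical above 0.4 rad).
It also fails if it takes over 102 s, if anything falls off the work surface, if the arm or the gripper's body presses on something with over 40 N, if the wrist force passes 120 N, or if a joint passes its speed limit or range.

## Working session

There is one attempt and no reset: what is moved stays moved. The work goes in short steps, Python scripts to look and compute and a tool call to move; the robot and the scene stay as the last step left them, time stands still between calls to the robot, and variables do not carry over. Pictures are saved under pics/ and viewed, at most 14 in all, crops included, and the job is handed in when it is done.

Besides the shell and the picture viewer there is one more tool, called after "Emit:" as name([rows], argument=value, ...), one row to a line, values as JSON. servo_tool: Moves the arm, as the interface text tells. Its arguments: {"type":"object","properties":{"plan":{"type":"array","items":{"type":"array","items":{"type":"number"}}},"force":{"type":"number"}},"required":["plan"]}

```bash
mkdir -p pics; ls
python3 - <<'E'
from workcell import bot
import cv2
s=bot.observe();print({k:s[k] for k in('clock','position','tool_rot','grip_width')})
for n in('top','side'):
    d=bot.grab_frame(n);cv2.imwrite(f'pics/{n}0.png',d['frame']);print(n,d['mtx'],d['k1'],d['R'],d['t'])
E
```

```text
pics
{'clock': 0.0, 'position': array([0.15746619, 0.60449675, 0.23072763]), 'tool_rot': array([-3.14047024e+00,  4.97340436e-05,  2.88678049e+00]), 'grip_width': 0.08539653707019106}
top [[599.24266939   0.         322.99704389]
 [  0.         599.24266939 230.40999079]
 [  0.           0.           1.        ]] 0.0508794165692944 [[-0.00184788 -0.99997495 -0.00683319]
 [-0.9984908   0.00222012 -0.05487436]
 [ 0.05488816  0.00672148 -0.99846989]] [-0.05805201  0.61049574  1.17861174]
side [[507.54336265   0.         316.04702884]
 [  0.         507.54336265 235.17772396]
 [  0.           0.           1.        ]] -0.041219450267418245 [[ 0.88723776 -0.46130773  0.00208095]
 [-0.26159954 -0.50684227 -0.821387  ]
 [ 0.37996688  0.72822119 -0.57036749]] [-0.58464009  0.16360359  0.97140789]
```

View pics/top0.png

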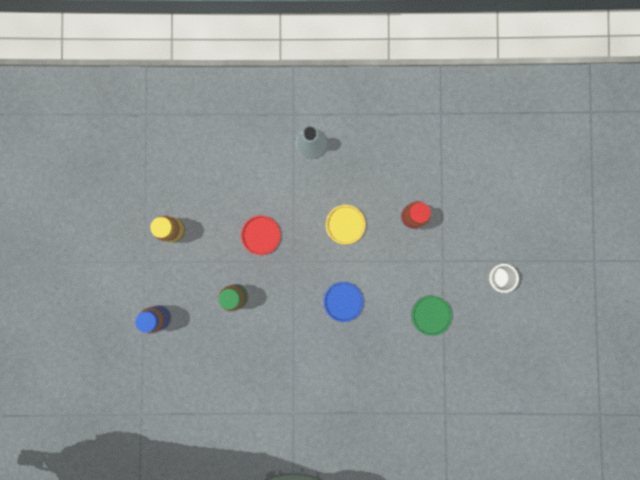

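View pics/side0.png

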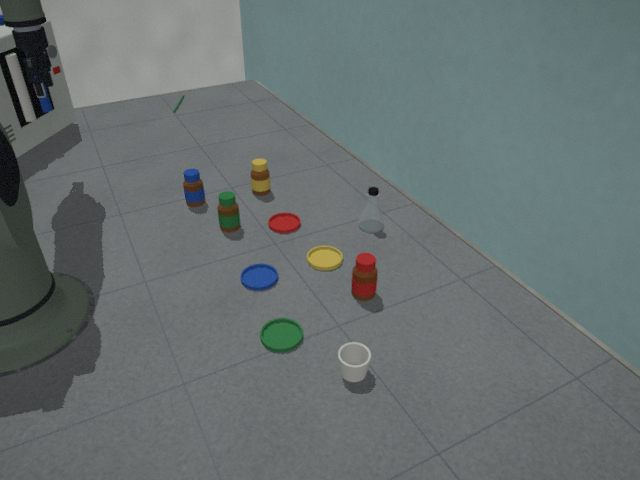

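The top view shows caps at about yellow (161,228), blue (149,322), green (231,299) and red (419,212). The dishes are red (262,235), yellow (346,225), blue (344,302) and green (432,315), with the flask at (311,143) and the crucible at (504,278). The side view agrees. Next I'll measure positions.

```bash
cat > h.py <<'E'
import cv2,numpy as np
from scipy.spatial.transform import Rotation as Ro
HUE=dict(red=(174,184),yellow=(20,32),green=(55,80),blue=(105,120))
def mask(f,c,smin=110,vmin=60):
    h=cv2.cvtColor(f,cv2.COLOR_BGR2HSV).astype(int);H=h[...,0].copy()
    H[H<90]+=180*(c=='red');a,b=HUE[c]
    return ((H>=a)&(H<=b)&(h[...,1]>smin)&(h[...,2]>vmin)).astype(np.uint8)
def ray(d,uv):
    K=d['mtx'];p=(np.array(uv)-K[:2,2])/np.diag(K)[:2];r=p.copy()
    for _ in range(20): r=p/(1+d['k1']*(r@r))
    return np.r_[r,1]
def proj(d,X):
    c=d['R']@X+d['t'];s=c[:2]/c[2];s=s*(1+d['k1']*(s@s));return s*np.diag(d['mtx'])[:2]+d['mtx'][:2,2]
def cast(d,uv,z):
    C=-d['R'].T@d['t'];v=d['R'].T@ray(d,uv);return C+v*(z-C[2])/v[2]
def blobs(m,amin=60):
    n,l,s,c=cv2.connectedComponentsWithStats(m);return [(s[i,4],l==i,c[i]) for i in range(1,n) if s[i,4]>amin]
E
python3 - <<'E'
from h import *
from workcell import bot
d=bot.grab_frame('top');f=d['frame'];hsv=cv2.cvtColor(f,cv2.COLOR_BGR2HSV)
for n,(u,v) in dict(yc=(161,228),bc=(149,322),gc=(231,299),rc=(419,212),rd=(262,235),yd=(346,225),bd=(344,302),gd=(432,315),yl=(178,230),bl=(163,318),gl=(242,297),rl=(406,216)).items(): print(n,hsv[v,u])
for c in HUE:
    for a,m,ce in blobs(mask(f,c)):
        k,_=cv2.findContours(m.astype(np.uint8),0,1);k=max(k,key=len)
        (x,y),r=cv2.minEnclosingCircle(k);v=int(np.median(hsv[m][:,2]))
        print(c,a,ce.round(1),(round(x,1),round(y,1)),round(r,1),'V',v,'z.01',cast(d,(x,y),.01)[:2].round(4),'z.09',cast(d,(x,y),.09)[:2].round(4))
for n,uv,z in(('flask',(311,133),.1),('cruc',(504,278),.045)): print(n,cast(d,uv,z).round(3))
E
```

```text
yc [ 26 143 243]
bc [110 163 217]
gc [ 68 120 161]
rc [  0 173 222]
rd [  1 169 228]
yd [ 27 148 239]
bd [110 166 211]
gd [ 69 133 149]
yl [ 15 110 102]
bl [12 70 84]
gl [ 14 103  99]
rl [ 10 139 136]
red 373 [419.2 212.6] (419.1, 212.5) 11.0 V 222 z.01 [ 0.6463 -0.2519] z.09 [ 0.6395 -0.2396]
red 1224 [260.4 234.9] (260.4, 234.8) 19.8 V 227 z.01 [0.6023 0.0663] z.09 [0.5985 0.0574]
yellow 1215 [345.3 224.2] (345.4, 224.1) 19.8 V 240 z.01 [ 0.6233 -0.1041] z.09 [ 0.6181 -0.1017]
yellow 380 [161.8 227.2] (161.9, 227.0) 11.3 V 242 z.01 [0.6183 0.2634] z.09 [0.6134 0.2413]
yellow 95 [178.8 231.1] (173.0, 229.5) 10.9 V 126 z.01 [0.6132 0.2412] z.09 [0.6087 0.2206]
green 286 [228.9 298.7] (228.6, 298.4) 9.8 V 161 z.01 [0.4756 0.129 ] z.09 [0.4802 0.1159]
green 1157 [431.4 315.3] (431.2, 315.4) 19.3 V 152 z.01 [ 0.4415 -0.2735] z.09 [ 0.4484 -0.2598]
blue 1240 [343.  301.5] (343.1, 301.5) 19.9 V 210 z.01 [ 0.4689 -0.0989] z.09 [ 0.474  -0.0968]
blue 363 [146.2 321.3] (146.3, 321.3) 11.3 V 217 z.01 [0.431  0.2914] z.09 [0.4386 0.2675]
flask [ 0.788 -0.038  0.1  ]
cruc [ 0.516 -0.408  0.045]
```

```bash
cat >> h.py <<'E'
def go(s,X,yaw=2.88678):
    R=Ro.from_euler('xyz',s['tool_rot']);d=R.inv().apply(np.array(X)-s['position'])*100
    w=(R.inv()*Ro.from_euler('xyz',[np.pi,0,yaw])).as_rotvec(degrees=True)
    return d.round(2),w.round(2)
E
python3 - <<'E'
from h import *
from workcell import bot
d=bot.grab_frame('side');f=d['frame']
for c in HUE:
    for a,m,ce in blobs(mask(f,c),100):
        y,x=np.where(m);print(c,a,ce.round(1),'bb',x.min(),x.max(),y.min(),y.max(),'z.006',cast(d,ce,.006)[:2].round(4),'z.078',cast(d,ce,.078)[:2].round(4),'z.03',cast(d,ce,.03)[:2].round(4))
s=bot.observe();print(go(s,[.439,.267,.231]))
E
```

```text
red 534 [283.9 222.5] bb 268 299 213 233 z.006 [0.6031 0.0631] z.078 [ 0.5598 -0.0377] z.03 [0.5887 0.0295]
red 323 [365.2 262.1] bb 356 375 253 272 z.006 [ 0.696  -0.1626] z.078 [ 0.643  -0.2397] z.03 [ 0.6783 -0.1883]
red 298 [363.3 287.9] bb 352 376 276 295 z.006 [ 0.6464 -0.2345] z.078 [ 0.5986 -0.304 ] z.03 [ 0.6305 -0.2577]
yellow 163 [259.  164.9] bb 252 266 159 171 z.006 [0.6661 0.3791] z.078 [0.6162 0.245 ] z.03 [0.6495 0.3344]
yellow 202 [260.4 185. ] bb 251 269 178 191 z.006 [0.6234 0.2641] z.078 [0.578  0.1421] z.03 [0.6083 0.2235]
yellow 695 [324.2 257.6] bb 307 341 246 269 z.006 [ 0.6236 -0.1071] z.078 [ 0.5782 -0.1899] z.03 [ 0.6085 -0.1347]
green 194 [226.5 198.4] bb 219 234 192 205 z.006 [0.5163 0.2379] z.078 [0.4821 0.1187] z.03 [0.5049 0.1981]
green 206 [228.9 220.8] bb 219 238 213 227 z.006 [0.4857 0.1325] z.078 [0.4548 0.0243] z.03 [0.4754 0.0964]
green 1132 [281.1 334.7] bb 260 302 318 351 z.006 [ 0.4422 -0.2771] z.078 [ 0.4159 -0.3421] z.03 [ 0.4334 -0.2987]
blue 162 [ 45.3 102.5] bb 39 51 85 111 z.006 [0.1323 1.2572] z.078 [0.1386 1.0306] z.03 [0.1344 1.1817]
blue 178 [191.2 175. ] bb 184 199 169 181 z.006 [0.4701 0.4097] z.078 [0.4408 0.2724] z.03 [0.4603 0.364 ]
blue 203 [194.3 195.9] bb 184 204 189 202 z.006 [0.4444 0.2901] z.078 [0.4178 0.1653] z.03 [0.4355 0.2485]
blue 806 [259.  276.6] bb 241 277 264 290 z.006 [ 0.4698 -0.1022] z.078 [ 0.4406 -0.1856] z.03 [ 0.4601 -0.13  ]
(array([-3.575e+01, -2.558e+01,  2.000e-02]), array([-0.03,  0.  , -0.  ]))
```

The two views agree to about 3 mm, so I'll move over the blue bottle.

Emit:
servo_tool([
  [8.5,-4,-2.8,0,0,0,0],
  [8.5,-8,-5.7,0,0,0,0],
  [8.5,-12,-8.6,0,0,0,0],
  [8.5,-16,-11.4,0,0,0,0],
  [8.5,-20,-14.3,0,0,0,0],
  [8.5,-24,-17.2,0,0,0,0],
  [8.5,-28,-20,0,0,0,0],
  [8.5,-32,-22.9,0,0,0,0],
  [8.5,-35.7,-25.6,0,0,0,0],
  [8.5,-35.7,-25.6,0,0,0,0],
], force=40)

```text
clock: 1.2
position: [0.4419, 0.2617, 0.2314]
tool_rot: [-3.14, 0.002, 2.879]
force: [-1.0, 0.8, -0.5]
grip_width: 0.0848
finger_force: 0.0
```

```bash
cat >> h.py <<'E'
def wrist(bot):
    s=bot.observe();d=bot.grab_frame('wrist')
    T=np.eye(4);T[:3,:3]=Ro.from_euler('xyz',s['tool_rot']).as_matrix();T[:3,3]=s['position']
    M=np.linalg.inv(T@d['T_tool_cam']);d['R']=M[:3,:3];d['t']=M[:3,3];return s,d
E
python3 - <<'E'
from h import *
from workcell import bot
s,d=wrist(bot);cv2.imwrite('pics/w0.png',d['frame']);print(s['clock'],s['position'],s['qpos'].round(2),s['tool_rot'])
for a,m,ce in blobs(mask(d['frame'],'blue'),200):
    k,_=cv2.findContours(m.astype(np.uint8),0,1);(x,y),r=cv2.minEnclosingCircle(max(k,key=len))
    print(a,ce.round(1),x,y,r,cast(d,(x,y),.09).round(4))
print(go(s,[.4395,.269,.024]))
print('cam',-d['R'].T@d['t'])
E
```

```text
1.2 [0.44193746 0.26172423 0.23138316] [-0.71  0.35  0.07  1.89 -0.03  0.9   0.69] [-3.14028875e+00  1.66536958e-03  2.87900077e+00]
2155 [328.3 217.1] 328.46844482421875 216.9734649658203 26.70823097229004 [0.4381 0.2681 0.09  ]
2593 [ 19.8 315.6] 14.205696105957031 313.4114074707031 35.387939453125 [ 0.4487 -0.009   0.09  ]
(array([ 0.46,  0.67, 20.74]), array([-0.08,  0.1 , -0.45]))
cam [0.37807386 0.27838865 0.37378107]
```

View pics/w0.png

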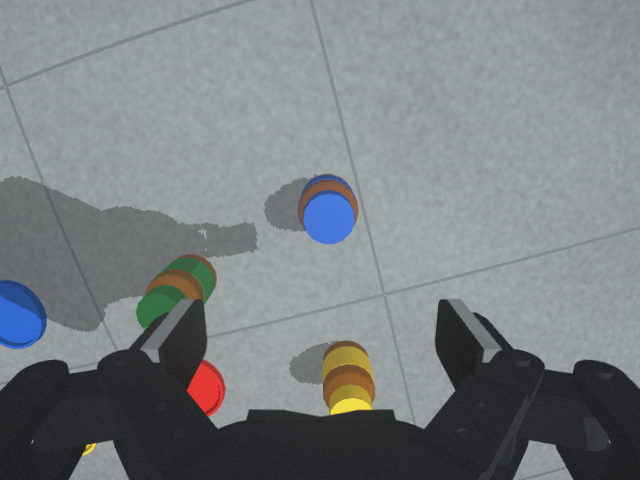

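The wrist view shows the blue cap at (328,217) between the open fingers. It casts to (0.438, 0.268), which agrees with the other views. I'll go partway down and then check for lag.

Emit:
servo_tool([
  [8.5,0,0,3,0,0,0],
  [8.5,0,0,6,0,0,0],
  [8.5,0,0,8,0,0,0],
  [8.5,0,0,8,0,0,0],
  [8.5,0,0,8,0,0,0],
])

```text
clock: 1.75
position: [0.4382, 0.2677, 0.1517]
tool_rot: [-3.141, -0.0, 2.888]
force: [-0.3, 0.1, 0.9]
grip_width: 0.0852
finger_force: 0.0
```

Run:
```python
from h import *
from workcell import bot
s,d=wrist(bot);print(s['position'],s['tool_rot'],abs(s['qd']).max())
for a,m,ce in blobs(mask(d['frame'],'blue'),1000):
    k,_=cv2.findContours(m.astype(np.uint8),0,1);(x,y),r=cv2.minEnclosingCircle(max(k,key=len))
    print(a,x,y,r,cast(d,(x,y),.09).round(4))
print(go(s,[.439,.2685,.024]))
```

```text
[0.43819716 0.26774469 0.15170975] [-3.14147487e+00 -3.18140776e-04  2.88768246e+00] 0.022163222486099074
3969 322.0350646972656 255.23431396484375 36.44826889038086 [0.4371 0.2683 0.09  ]
(array([-0.06,  0.09, 12.77]), array([-0.01, -0.02,  0.05]))
```

Settled and aligned. Next I'll descend, grip and lift slightly.

Emit:
servo_tool([
  [8.5,0,0,3,0,0,0],
  [8.5,0,0,6,0,0,0],
  [8.5,0,0,9,0,0,0],
  [8.5,0,0,11,0,0,0],
  [8.5,0,0,12.5,0,0,0],
  [8.5,0,0,12.8,0,0,0],
  [4.5,0,0,12.8,0,0,0],
  [4.5,0,0,12.8,0,0,0],
  [4.5,0,0,12.8,0,0,0],
  [4.5,0,0,12.8,0,0,0],
], force=40)

```text
clock: 2.8
position: [0.4391, 0.2676, 0.0246]
tool_rot: [3.14, 0.001, 2.887]
force: [-1.3, 0.1, 10.7]
grip_width: 0.0489
finger_force: 39.8
```

Emit:
servo_tool([
  [4.5,0,0,0,0,0,0],
  [4.5,0,0,0,0,0,0],
  [4.5,0,0,0,0,0,0],
  [4.5,0,0,0,0,0,0],
])

```text
clock: 3.2
position: [0.4391, 0.2676, 0.0246]
tool_rot: [3.14, 0.001, 2.887]
force: [-0.8, -0.3, 10.2]
grip_width: 0.0487
finger_force: 39.8
```

Emit:
servo_tool([
  [4.5,0,0,-1,0,0,0],
  [4.5,0,0,-3,0,0,0],
  [4.5,0,0,-6,0,0,0],
  [4.5,0,0,-9,0,0,0],
  [4.5,0,0,-12,0,0,0],
  [4.5,0,0,-13,0,0,0],
  [4.5,0,0,-13,0,0,0],
])

```text
clock: 3.9
position: [0.439, 0.2675, 0.155]
tool_rot: [3.139, 0.002, 2.887]
force: [0.6, 0.3, -2.9]
grip_width: 0.0487
finger_force: 42.2
```

Emit:
servo_tool([
  [4.5,-0.5,-1.5,0,0,0,0],
  [4.5,-1.6,-4.5,0,0,0,0],
  [4.5,-3,-8.5,0,0,0,0],
  [4.5,-4.5,-13,0,0,0,0],
  [4.5,-6.1,-17.5,0,0,0,0],
  [4.5,-7.7,-22,0,0,0,0],
  [4.5,-9.2,-26.5,0,0,0,0],
  [4.5,-10.7,-30.5,0,0,0,0],
  [4.5,-11.7,-33.5,0,0,0,0],
  [4.5,-12.2,-34.8,0,0,0,0],
])

```text
clock: 4.9
position: [0.4673, -0.1043, 0.1521]
tool_rot: [-3.14, -0.002, 2.883]
force: [-0.1, 0.3, -1.9]
grip_width: 0.0487
finger_force: 42.1
```

Emit:
servo_tool([
  [4.5,0,0,0,0,0,0],
  [4.5,0,0,0,0,0,0],
  [4.5,0,0,0,0,0,0],
])

```text
clock: 5.2
position: [0.4684, -0.0996, 0.1528]
tool_rot: [3.142, -0.001, 2.888]
force: [0.2, -0.5, -1.8]
grip_width: 0.0489
finger_force: 42.1
```

```bash
cat > look.py <<'E'
import sys
from h import *
from workcell import bot
c=sys.argv[1];s,d=wrist(bot);cv2.imwrite(f'pics/{sys.argv[2]}.png',d['frame']);print(s['position'],s['tool_rot'],s['qpos'].round(2),abs(s['qd']).max())
z=[float(x) for x in sys.argv[3].split(',')]
for a,m,ce in blobs(mask(d['frame'],c,90),800):
    k,_=cv2.findContours(m.astype(np.uint8),0,1);(x,y),r=cv2.minEnclosingCircle(max(k,key=len))
    print(a,round(x),round(y),round(r,1),[cast(d,(x,y),q)[:2].round(4) for q in z])
print(go(s,[float(x) for x in sys.argv[4].split(',')]))
E
python3 look.py blue w1 .01,.22 .469,-.1,.030
```

```text
[ 0.46839617 -0.09955789  0.15280126] [ 3.14154737e+00 -1.05805758e-03  2.88788061e+00] [ 0.    0.41  0.11  2.05 -0.07  0.68  1.47] 0.008819227005883789
5895 321 225 53.1 [array([ 0.4688, -0.1001]), array([ 0.4216, -0.0881])]
2959 321 308 70.0 [array([ 0.5344, -0.1167]), array([ 0.439 , -0.0925])]
12024 320 392 77.9 [array([ 0.6105, -0.1369]), array([ 0.4591, -0.0978])]
(array([-0.08, -0.03, 12.28]), array([ 0.  , -0.06,  0.06]))
```

View pics/w1.png

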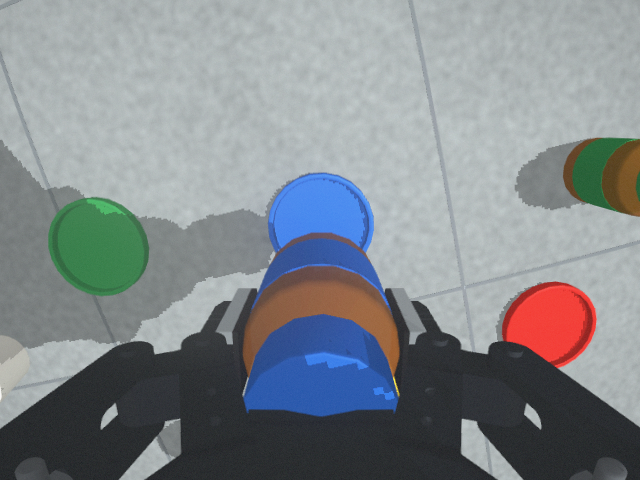

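The wrist view shows the bottle held upright, with the blue dish at (321,225) straight below, at (0.469, -0.100). I'll lower it now.

Emit:
servo_tool([
  [4.5,0,0,2,0,0,0],
  [4.5,0,0,5,0,0,0],
  [4.5,0,0,8,0,0,0],
  [4.5,0,0,10,0,0,0],
  [4.5,0,0,11.3,0,0,0],
  [4.5,0,0,12,0,0,0],
  [4.5,0,0,12.3,0,0,0],
  [4.5,0,0,12.4,0,0,0],
  [4.5,0,0,12.5,0,0,0],
  [4.5,0,0,12.5,0,0,0],
])

```text
clock: 6.25
position: [0.4691, -0.1005, 0.0288]
tool_rot: [3.141, 0.001, 2.887]
force: [0.4, -0.6, -1.3]
grip_width: 0.049
finger_force: 42.1
```

Emit:
servo_tool([
  [4.5,0,0,0.1,0,0,0],
  [4.5,0,0,0.15,0,0,0],
  [4.5,0,0,0.2,0,0,0],
  [4.5,0,0,0.2,0,0,0],
])

```text
clock: 6.65
position: [0.4692, -0.1005, 0.0275]
tool_rot: [3.141, 0.001, 2.887]
force: [-6.7, 2.1, 32.1]
grip_width: 0.0482
finger_force: 45.7
```

Emit:
servo_tool([
  [4.5,0,0,-0.08,0,0,0],
  [5.2,0,0,-0.08,0,0,0],
  [6,0,0,-0.08,0,0,0],
  [7,0,0,-0.08,0,0,0],
  [8.5,0,0,-0.08,0,0,0],
  [8.5,0,0,-0.08,0,0,0],
  [8.5,0,0,-0.08,0,0,0],
  [8.5,0,0,-3,0,0,0],
  [8.5,0,0,-7,0,0,0],
  [8.5,0,0,-11,0,0,0],
])

```text
clock: 7.65
position: [0.4683, -0.1004, 0.1374]
tool_rot: [-3.141, -0.001, 2.887]
force: [0.2, -0.1, 0.4]
grip_width: 0.0849
finger_force: 0.0
```

```bash
python3 look.py blue w2 .01,.093 .641,-.2396,.155
```

```text
[ 0.46826812 -0.10043348  0.13737894] [-3.14134212e+00 -1.22917824e-03  2.88666279e+00] [ 0.    0.44  0.11  2.07 -0.08  0.64  1.48] 0.9640451820375772
4251 322 229 55.8 [array([ 0.4681, -0.1001]), array([ 0.4486, -0.0953])]
4733 321 265 40.0 [array([ 0.4942, -0.1074]), array([ 0.4666, -0.1004])]
(array([-20.22,  -9.11,  -1.78]), array([-0.01, -0.07, -0.01]))
```

View pics/w2.png

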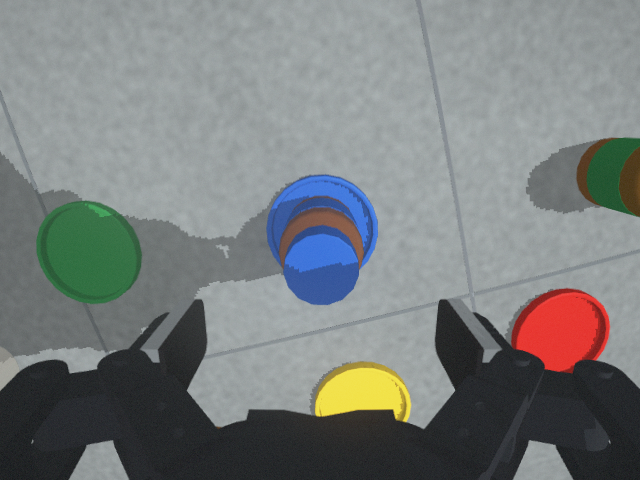

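The wrist view shows the blue bottle upright, with its cap at (321,265) concentric with the dish. Next is the red bottle.

Emit:
servo_tool([
  [8.5,0,0,-1.5,0,0,0],
  [8.5,-3,-1.4,-1.8,0,0,0],
  [8.5,-7,-3.2,-1.8,0,0,0],
  [8.5,-11,-5,-1.8,0,0,0],
  [8.5,-15,-6.8,-1.8,0,0,0],
  [8.5,-18.5,-8.4,-1.8,0,0,0],
  [8.5,-20.2,-9.1,-1.8,0,0,0],
  [8.5,-20.2,-9.1,-1.8,0,0,0],
  [8.5,-20.2,-9.1,-1.8,0,0,0],
  [8.5,-20.2,-9.1,-1.8,0,0,0],
])

```text
clock: 8.7
position: [0.6408, -0.2387, 0.1543]
tool_rot: [3.141, -0.001, 2.887]
force: [-0.7, 0.5, -0.4]
grip_width: 0.0853
finger_force: 0.0
```

```bash
python3 look.py red w3 .09 .641,-.2396,.024
```

```text
[ 0.64082792 -0.23873024  0.15428329] [ 3.14133413e+00 -5.20475465e-04  2.88718885e+00] [ 0.2   0.7   0.12  1.5  -0.1   0.95  1.66] 0.00900313908747163
3934 315 254 36.3 [array([ 0.6388, -0.242 ])]
(array([-0.05, -0.08, 13.03]), array([ 0.01, -0.03,  0.02]))
```

Emit:
servo_tool([
  [8.5,0.05,-0.25,3,0,0,0],
  [8.5,0.05,-0.25,6,0,0,0],
  [8.5,0.05,-0.25,9,0,0,0],
  [8.5,0.05,-0.25,11.5,0,0,0],
  [8.5,0.05,-0.25,13,0,0,0],
  [8.5,0.05,-0.25,13,0,0,0],
  [4.5,0.05,-0.25,13,0,0,0],
  [4.5,0.05,-0.25,13,0,0,0],
  [4.5,0.05,-0.25,13,0,0,0],
  [4.5,0.05,-0.25,13,0,0,0],
])

```text
clock: 9.75
position: [0.641, -0.242, 0.026]
tool_rot: [-3.142, 0.002, 2.887]
force: [-1.2, 0.5, 7.6]
grip_width: 0.0488
finger_force: 40.7
```

Emit:
servo_tool([
  [4.5,0,0,0,0,0,0],
  [4.5,0,0,-1,0,0,0],
  [4.5,0,0,-3,0,0,0],
  [4.5,0,0,-6,0,0,0],
  [4.5,0,0,-9,0,0,0],
  [4.5,0,0,-12,0,0,0],
  [4.5,0,0,-13,0,0,0],
  [4.5,0,0,-13,0,0,0],
])

```text
clock: 10.55
position: [0.6409, -0.242, 0.1562]
tool_rot: [-3.141, 0.003, 2.887]
force: [0.4, 0.6, -3.1]
grip_width: 0.0487
finger_force: 42.3
```

```bash
python3 look.py red w4 .01 .6025,.065,.155
```

```text
[ 0.64089399 -0.24197486  0.15621159] [-3.14148747e+00  2.88901547e-03  2.88673228e+00] [ 0.2   0.7   0.12  1.5  -0.1   0.95  1.67] 0.04484275901106167
2916 321 308 70.7 [array([ 0.7087, -0.2601])]
12212 321 389 78.0 [array([ 0.7841, -0.2797])]
(array([11.45, 28.74,  0.09]), array([-0.01,  0.17, -0.  ]))
```

Emit:
servo_tool([
  [4.5,0.5,1.3,0,0,0,0],
  [4.5,1.6,4,0,0,0,0],
  [4.5,3.2,8,0,0,0,0],
  [4.5,4.8,12,0,0,0,0],
  [4.5,6.6,16.5,0,0,0,0],
  [4.5,8.4,21,0,0,0,0],
  [4.5,10,25,0,0,0,0],
  [4.5,11,27.6,0,0,0,0],
  [4.5,11.4,28.7,0,0,0,0],
  [4.5,11.4,28.7,0,0,0,0],
])

```text
clock: 11.6
position: [0.6013, 0.0671, 0.1532]
tool_rot: [-3.141, -0.002, 2.89]
force: [0.0, -0.9, -1.9]
grip_width: 0.0488
finger_force: 42.1
```

Emit:
servo_tool([
  [4.5,0,0,0,0,0,0],
  [4.5,0,0,0,0,0,0],
])

```text
clock: 11.8
position: [0.6022, 0.0631, 0.154]
tool_rot: [-3.141, -0.0, 2.885]
force: [0.5, -0.6, -3.1]
grip_width: 0.049
finger_force: 42.1
```

```bash
python3 look.py red w5 .01,.22 .6025,.065,.029
```

```text
[0.60224895 0.06310427 0.15400123] [-3.14075007e+00 -1.80150443e-04  2.88487796e+00] [-0.29  0.58  0.12  1.73 -0.09  0.83  1.19] 0.003938946050574848
5955 324 223 52.9 [array([0.6023, 0.0653]), array([0.5556, 0.0755])]
2934 320 308 70.7 [array([0.6685, 0.0451]), array([0.5732, 0.0701])]
12199 321 389 78.0 [array([0.743 , 0.0256]), array([0.5931, 0.0649])]
(array([ 0.02,  0.2 , 12.5 ]), array([-0.05, -0.01, -0.11]))
```

Emit:
servo_tool([
  [4.5,0,0.2,2,0,0,0],
  [4.5,0,0.2,5,0,0,0],
  [4.5,0,0.2,8,0,0,0],
  [4.5,0,0.2,10,0,0,0],
  [4.5,0,0.2,11.3,0,0,0],
  [4.5,0,0.2,12,0,0,0],
  [4.5,0,0.2,12.3,0,0,0],
  [4.5,0,0.2,12.4,0,0,0],
  [4.5,0,0.2,12.5,0,0,0],
  [4.5,0,0.2,12.5,0,0,0],
])

```text
clock: 12.85
position: [0.6031, 0.0667, 0.0298]
tool_rot: [3.141, 0.001, 2.887]
force: [0.1, -0.1, -1.9]
grip_width: 0.0485
finger_force: 42.1
```

Emit:
servo_tool([
  [4.5,0,0,0.05,0,0,0],
  [4.5,0,0,0.1,0,0,0],
  [4.5,0,0,0.1,0,0,0],
])

```text
clock: 13.15
position: [0.603, 0.0668, 0.0289]
tool_rot: [3.141, 0.001, 2.887]
force: [-2.9, -1.2, 7.3]
grip_width: 0.0484
finger_force: 43.2
```

Contact. Releasing and rising.

Emit:
servo_tool([
  [4.5,0,0,0,0,0,0],
  [5.2,0,0,0,0,0,0],
  [6,0,0,0,0,0,0],
  [7,0,0,0,0,0,0],
  [8.5,0,0,0,0,0,0],
  [8.5,0,0,0,0,0,0],
  [8.5,0,0,0,0,0,0],
  [8.5,0,0,-3,0,0,0],
  [8.5,0,0,-7,0,0,0],
  [8.5,0,0,-12.5,0,0,0],
])

```text
clock: 14.15
position: [0.6018, 0.0665, 0.1485]
tool_rot: [-3.14, -0.002, 2.887]
force: [-0.2, 0.3, 0.2]
grip_width: 0.085
finger_force: 0.0
```

Emit:
servo_tool([
  [8.5,0,0,0,0,0,0],
  [8.5,0,0,0,0,0,0],
])

```text
clock: 14.35
position: [0.6033, 0.0668, 0.1495]
tool_rot: [3.141, 0.002, 2.887]
force: [-1.1, -0.0, -0.5]
grip_width: 0.0849
finger_force: 0.0
```

```bash
python3 look.py red w6 .01,.093 .6145,.242,.154
```

```text
[0.60326128 0.06682305 0.14946913] [3.14054086e+00 1.94121687e-03 2.88679990e+00] [-0.29  0.59  0.12  1.73 -0.09  0.82  1.19] 0.03886183308235019
8191 320 232 61.1 [array([0.6085, 0.0644]), array([0.5881, 0.0698])]
(array([ 3.33, 17.24, -0.44]), array([0.06, 0.11, 0.  ]))
```

Emit:
servo_tool([
  [8.5,0.4,2,-0.4,0,0,0],
  [8.5,1.1,5.5,-0.4,0,0,0],
  [8.5,1.8,9.5,-0.4,0,0,0],
  [8.5,2.6,13.5,-0.4,0,0,0],
  [8.5,3.1,16.2,-0.4,0,0,0],
  [8.5,3.3,17.2,-0.4,0,0,0],
  [8.5,3.3,17.2,-0.4,0,0,0],
  [8.5,3.3,17.2,-0.4,0,0,0],
  [8.5,3.3,17.2,-0.4,0,0,0],
])

```text
clock: 15.3
position: [0.6144, 0.2394, 0.1521]
tool_rot: [-3.141, -0.0, 2.885]
force: [-0.1, -0.3, 0.4]
grip_width: 0.0851
finger_force: 0.0
```

```bash
python3 look.py yellow w7 .09 .6145,.242,.024
python3 - <<'E'
from h import *
from workcell import bot
d=bot.grab_frame('side');cv2.imwrite('pics/s1.png',cv2.resize(d['frame'][140:380,150:450],None,fx=2,fy=2))
E
```

```text
[0.61441575 0.23944494 0.15208253] [-3.14060357e+00 -7.62557507e-05  2.88465250e+00] [-0.54  0.67  0.12  1.58 -0.09  0.91  0.93] 0.004742978946847777
4034 327 252 36.8 [array([0.6124, 0.2428])]
(array([ 0.06,  0.26, 12.81]), array([-0.06, -0.  , -0.12]))
```

View pics/s1.png

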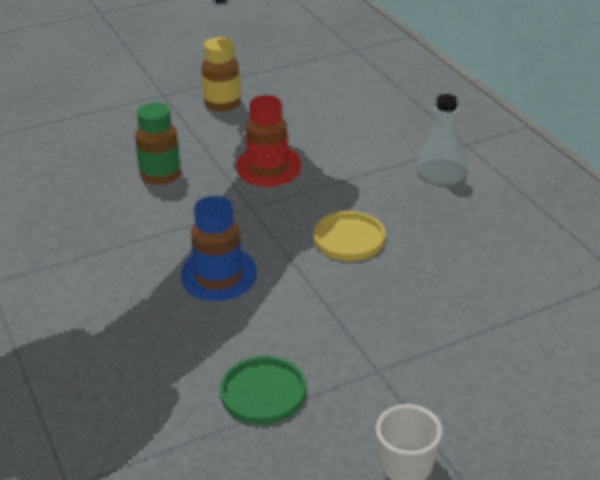

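The side crop shows the red and blue bottles standing centred in their dishes, at crop positions (268,140) and (218,245). Next is the yellow bottle.

Emit:
servo_tool([
  [8.5,0.2,0.25,3,0,0,0],
  [8.5,0.2,0.25,6,0,0,0],
  [8.5,0.2,0.25,9,0,0,0],
  [8.5,0.2,0.25,11.5,0,0,0],
  [8.5,0.2,0.25,12.8,0,0,0],
  [8.5,0.2,0.25,12.8,0,0,0],
  [4.5,0.2,0.25,12.8,0,0,0],
  [4.5,0.2,0.25,12.8,0,0,0],
  [4.5,0.2,0.25,12.8,0,0,0],
  [4.5,0.2,0.25,12.8,0,0,0],
])

```text
clock: 16.4
position: [0.6137, 0.2445, 0.0259]
tool_rot: [3.14, 0.002, 2.887]
force: [-2.5, -0.7, 9.0]
grip_width: 0.0492
finger_force: 40.3
```

Emit:
servo_tool([
  [4.5,0,0,0,0,0,0],
  [4.5,0,0,-1,0,0,0],
  [4.5,0,0,-3,0,0,0],
  [4.5,0,0,-6,0,0,0],
  [4.5,0,0,-9,0,0,0],
  [4.5,0,0,-12,0,0,0],
  [4.5,0,0,-13.5,0,0,0],
  [4.5,0,0,-13.5,0,0,0],
  [4.5,0,0,-13.5,0,0,0],
])

```text
clock: 17.3
position: [0.6125, 0.2443, 0.1587]
tool_rot: [-3.141, -0.001, 2.887]
force: [-0.5, -0.9, -1.5]
grip_width: 0.0491
finger_force: 41.8
```

```bash
python3 look.py yellow w8 .01 .6233,-.105,.16
```

```text
[0.61249673 0.24430538 0.15865306] [-3.14122044e+00 -5.35641068e-04  2.88688520e+00] [-0.55  0.66  0.12  1.57 -0.09  0.92  0.92] 0.021214175728853358
3113 321 312 71.3 [array([0.6845, 0.2255])]
11543 321 394 77.4 [array([0.7609, 0.2054])]
(array([ -9.85, -33.53,  -0.13]), array([-0.02, -0.03,  0.01]))
```

Emit:
servo_tool([
  [4.5,-0.4,-1.5,0,0,0,0],
  [4.5,-1.3,-4.5,0,0,0,0],
  [4.5,-2.5,-8.5,0,0,0,0],
  [4.5,-3.7,-12.7,0,0,0,0],
  [4.5,-5,-17,0,0,0,0],
  [4.5,-6.3,-21.3,0,0,0,0],
  [4.5,-7.5,-25.5,0,0,0,0],
  [4.5,-8.7,-29.5,0,0,0,0],
  [4.5,-9.5,-32.3,0,0,0,0],
  [4.5,-9.8,-33.5,0,0,0,0],
])

```text
clock: 18.35
position: [0.622, -0.1092, 0.1583]
tool_rot: [-3.14, -0.001, 2.882]
force: [-0.6, -0.3, -1.9]
grip_width: 0.0491
finger_force: 41.9
```

Emit:
servo_tool([
  [4.5,0,0,0,0,0,0],
  [4.5,0,0,0,0,0,0],
  [4.5,0,0,0,0,0,0],
])

```text
clock: 18.65
position: [0.6233, -0.1028, 0.159]
tool_rot: [3.141, -0.001, 2.889]
force: [0.1, 0.3, -2.7]
grip_width: 0.0488
finger_force: 41.9
```

```bash
python3 look.py yellow w9 .01,.22 .6233,-.105,.029
```

```text
[ 0.62325053 -0.10280824  0.15896589] [ 3.14101448e+00 -6.68225457e-04  2.88864884e+00] [-0.01  0.62  0.13  1.65 -0.1   0.88  1.47] 0.00399193021435538
6078 318 223 52.0 [array([ 0.623 , -0.1055]), array([ 0.5772, -0.0923])]
3140 321 311 71.5 [array([ 0.6952, -0.1213]), array([ 0.5974, -0.0967])]
11555 321 394 77.4 [array([ 0.7718, -0.1413]), array([ 0.6189, -0.1023])]
(array([-0.07, -0.22, 13.  ]), array([ 0.03, -0.04,  0.11]))
```

Emit:
servo_tool([
  [4.5,-0.1,-0.2,2,0,0,0],
  [4.5,-0.1,-0.2,5,0,0,0],
  [4.5,-0.1,-0.2,8,0,0,0],
  [4.5,-0.1,-0.2,10.5,0,0,0],
  [4.5,-0.1,-0.2,11.8,0,0,0],
  [4.5,-0.1,-0.2,12.5,0,0,0],
  [4.5,-0.1,-0.2,12.8,0,0,0],
  [4.5,-0.1,-0.2,12.9,0,0,0],
  [4.5,-0.1,-0.2,13,0,0,0],
  [4.5,-0.1,-0.2,13,0,0,0],
])

```text
clock: 19.7
position: [0.6241, -0.1068, 0.03]
tool_rot: [3.141, 0.001, 2.887]
force: [0.7, 0.4, -1.5]
grip_width: 0.0489
finger_force: 41.9
```

Emit:
servo_tool([
  [4.5,0,0,0.05,0,0,0],
  [4.5,0,0,0.1,0,0,0],
  [4.5,0,0,0.1,0,0,0],
])

```text
clock: 20.0
position: [0.624, -0.1068, 0.029]
tool_rot: [3.141, 0.001, 2.887]
force: [-3.0, 0.7, 7.5]
grip_width: 0.0491
finger_force: 42.6
```

Emit:
servo_tool([
  [4.5,0,0,0,0,0,0],
  [5.2,0,0,0,0,0,0],
  [6,0,0,0,0,0,0],
  [7,0,0,0,0,0,0],
  [8.5,0,0,0,0,0,0],
  [8.5,0,0,0,0,0,0],
  [8.5,0,0,0,0,0,0],
  [8.5,0,0,-3,0,0,0],
  [8.5,0,0,-7,0,0,0],
  [8.5,0,0,-12.5,0,0,0],
])

```text
clock: 21.0
position: [0.6227, -0.1066, 0.1484]
tool_rot: [-3.141, -0.003, 2.887]
force: [1.1, 0.7, 0.4]
grip_width: 0.0851
finger_force: 0.0
```

Emit:
servo_tool([
  [8.5,0,0,0,0,0,0],
  [8.5,0,0,0,0,0,0],
])

```text
clock: 21.2
position: [0.6242, -0.1067, 0.1495]
tool_rot: [3.141, 0.002, 2.887]
force: [-0.1, 0.0, -1.3]
grip_width: 0.0848
finger_force: 0.0
```

```bash
python3 look.py yellow w10 .01,.093 .481,.117,.154
```

```text
[ 0.62424763 -0.10671714  0.14951111] [3.14112561e+00 2.14756910e-03 2.88676056e+00] [-0.01  0.63  0.13  1.66 -0.1   0.86  1.47] 0.04150891173508181
4315 322 223 53.7 [array([ 0.6234, -0.1055]), array([ 0.6047, -0.1012])]
4250 320 258 38.0 [array([ 0.649 , -0.1142]), array([ 0.6228, -0.1073])]
(array([19.5 , 18.04, -0.48]), array([ 0.03,  0.12, -0.  ]))
```

Yellow is placed, with about 2 mm of offset. Now green.

Emit:
servo_tool([
  [8.5,1.5,1.4,-0.5,0,0,0],
  [8.5,4,3.7,-0.5,0,0,0],
  [8.5,7,6.5,-0.5,0,0,0],
  [8.5,10,9.3,-0.5,0,0,0],
  [8.5,13,12,-0.5,0,0,0],
  [8.5,16,14.8,-0.5,0,0,0],
  [8.5,18.5,17.1,-0.5,0,0,0],
  [8.5,19.5,18,-0.5,0,0,0],
  [8.5,19.5,18,-0.5,0,0,0],
  [8.5,19.5,18,-0.5,0,0,0],
])

```text
clock: 22.25
position: [0.4806, 0.1159, 0.1528]
tool_rot: [-3.141, -0.0, 2.886]
force: [0.2, -0.9, -0.5]
grip_width: 0.0845
finger_force: 0.0
```

Emit:
servo_tool([
  [8.5,0,0,0,0,0,0],
  [8.5,0,0,0,0,0,0],
])

```text
clock: 22.45
position: [0.4808, 0.1156, 0.1531]
tool_rot: [-3.141, -0.0, 2.885]
force: [-0.3, -1.2, -0.3]
grip_width: 0.0844
finger_force: 0.0
```

```bash
python3 look.py green w11 .09 .481,.117,.024
```

```text
[0.48083468 0.11559037 0.15309814] [-3.14116424e+00 -7.41269865e-05  2.88506782e+00] [-0.45  0.43  0.12  2.02 -0.07  0.7   1.03] 0.0038421315776755063
3908 320 252 36.2 [array([0.4782, 0.1154])]
(array([ 0.02,  0.15, 12.91]), array([-0.02, -0.  , -0.1 ]))
```

Emit:
servo_tool([
  [8.5,0.2,0.0,3,0,0,0],
  [8.5,0.2,0.0,6,0,0,0],
  [8.5,0.2,0.0,9,0,0,0],
  [8.5,0.2,0.0,11.5,0,0,0],
  [8.5,0.2,0.0,12.8,0,0,0],
  [8.5,0.2,0.0,12.8,0,0,0],
  [4.5,0.2,0.0,12.8,0,0,0],
  [4.5,0.2,0.0,12.8,0,0,0],
  [4.5,0.2,0.0,12.8,0,0,0],
  [4.5,0.2,0.0,12.8,0,0,0],
])

```text
clock: 23.5
position: [0.4792, 0.1172, 0.0266]
tool_rot: [3.141, 0.002, 2.887]
force: [-2.3, -0.6, 13.2]
grip_width: 0.0487
finger_force: 39.2
```

Emit:
servo_tool([
  [4.5,0,0,0,0,0,0],
  [4.5,0,0,-1,0,0,0],
  [4.5,0,0,-3,0,0,0],
  [4.5,0,0,-6,0,0,0],
  [4.5,0,0,-9,0,0,0],
  [4.5,0,0,-12,0,0,0],
  [4.5,0,0,-13.5,0,0,0],
  [4.5,0,0,-13.5,0,0,0],
  [4.5,0,0,-13.5,0,0,0],
])

```text
clock: 24.4
position: [0.4784, 0.1172, 0.1606]
tool_rot: [3.141, 0.001, 2.887]
force: [-0.6, -0.4, -2.2]
grip_width: 0.0489
finger_force: 41.9
```

```bash
python3 look.py green w12 .01 .4418,-.275,.16
```

```text
[0.47836471 0.11721328 0.16056246] [3.14108885e+00 5.16643586e-04 2.88687062e+00] [-0.45  0.42  0.12  2.02 -0.07  0.71  1.03] 0.026392007420730237
2778 322 309 67.6 [array([0.5494, 0.0992])]
11313 320 393 76.8 [array([0.6279, 0.0778])]
(array([ -6.34, -38.88,   0.04]), array([0.03, 0.03, 0.01]))
```

Emit:
servo_tool([
  [4.5,-0.3,-1.6,0,0,0,0],
  [4.5,-0.8,-5,0,0,0,0],
  [4.5,-1.5,-9.3,0,0,0,0],
  [4.5,-2.3,-14,0,0,0,0],
  [4.5,-3,-18.7,0,0,0,0],
  [4.5,-3.8,-23.4,0,0,0,0],
  [4.5,-4.6,-28.1,0,0,0,0],
  [4.5,-5.3,-32.8,0,0,0,0],
  [4.5,-6,-37,0,0,0,0],
  [4.5,-6.3,-38.9,0,0,0,0],
])

```text
clock: 25.45
position: [0.4397, -0.2789, 0.1593]
tool_rot: [-3.141, -0.002, 2.883]
force: [0.3, 1.1, -1.7]
grip_width: 0.0491
finger_force: 42.0
```

Emit:
servo_tool([
  [4.5,0,0,0,0,0,0],
  [4.5,0,0,0,0,0,0],
  [4.5,0,0,0,0,0,0],
])

```text
clock: 25.75
position: [0.4414, -0.2739, 0.1597]
tool_rot: [3.141, -0.001, 2.888]
force: [0.1, 0.4, -2.0]
grip_width: 0.0491
finger_force: 42.0
```

```bash
python3 look.py green w13 .01,.22 .4418,-.275,.029
```

```text
[ 0.44144377 -0.27394571  0.15974919] [ 3.14104220e+00 -1.06631644e-03  2.88812365e+00] [ 0.31  0.46  0.17  1.95 -0.11  0.74  1.87] 0.008092171098316203
5978 319 223 51.6 [array([ 0.4414, -0.2758]), array([ 0.3957, -0.2632])]
2825 323 309 67.8 [array([ 0.5115, -0.2907]), array([ 0.4154, -0.2674])]
11323 320 393 76.9 [array([ 0.5899, -0.3129]), array([ 0.4375, -0.2736])]
(array([-0.07, -0.1 , 13.07]), array([ 0.03, -0.06,  0.08]))
```

View pics/w13.png

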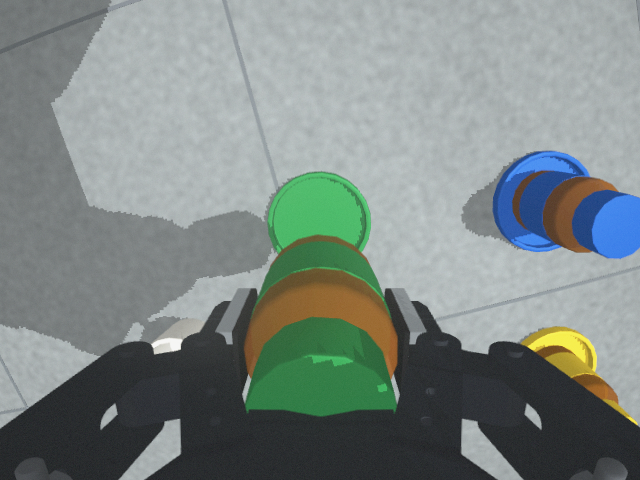

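The green bottle is held upright above its dish at (319,223), and the crucible is well clear. I'll lower it.

Emit:
servo_tool([
  [4.5,0,-0.15,2,0,0,0],
  [4.5,0,-0.15,5,0,0,0],
  [4.5,0,-0.15,8,0,0,0],
  [4.5,0,-0.15,10.5,0,0,0],
  [4.5,0,-0.15,11.8,0,0,0],
  [4.5,0,-0.15,12.5,0,0,0],
  [4.5,0,-0.15,12.8,0,0,0],
  [4.5,0,-0.15,12.9,0,0,0],
  [4.5,0,-0.15,13,0,0,0],
  [4.5,0,-0.15,13,0,0,0],
])

```text
clock: 26.8
position: [0.4413, -0.2768, 0.0309]
tool_rot: [-3.141, 0.001, 2.887]
force: [-0.6, 0.6, -1.1]
grip_width: 0.0487
finger_force: 42.0
```

Emit:
servo_tool([
  [4.5,0,0,0.05,0,0,0],
  [4.5,0,0,0.1,0,0,0],
  [4.5,0,0,0.1,0,0,0],
])

```text
clock: 27.1
position: [0.4412, -0.2768, 0.0297]
tool_rot: [-3.141, 0.001, 2.887]
force: [-0.4, 0.7, 5.8]
grip_width: 0.0489
finger_force: 42.6
```

Emit:
servo_tool([
  [4.5,0,0,0,0,0,0],
  [5.2,0,0,0,0,0,0],
  [6,0,0,0,0,0,0],
  [7,0,0,0,0,0,0],
  [8.5,0,0,0,0,0,0],
  [8.5,0,0,0,0,0,0],
  [8.5,0,0,0,0,0,0],
  [8.5,0,0,-3,0,0,0],
  [8.5,0,0,-7,0,0,0],
  [8.5,0,0,-12.5,0,0,0],
])

```text
clock: 28.1
position: [0.4401, -0.2762, 0.1497]
tool_rot: [3.141, -0.003, 2.887]
force: [0.8, 0.3, 1.0]
grip_width: 0.0851
finger_force: 0.0
```

Emit:
servo_tool([
  [8.5,0,0,-3,0,0,0],
  [8.5,0,0,-6,0,0,0],
  [8.5,0,0,-6,0,0,0],
  [8.5,0,0,-6,0,0,0],
])

```text
clock: 28.5
position: [0.4411, -0.2766, 0.2096]
tool_rot: [-3.142, 0.001, 2.887]
force: [0.1, -0.4, 0.6]
grip_width: 0.085
finger_force: 0.0
```

```bash
python3 look.py green w14 .01,.093 .44,-.27,.2
python3 - <<'E'
from h import *
from workcell import bot
d=bot.grab_frame('side');cv2.imwrite('pics/s2.png',cv2.resize(d['frame'][140:400,150:450],None,fx=2,fy=2))
E
```

```text
[ 0.44114504 -0.27658905  0.20957032] [-3.14152162e+00  1.08043742e-03  2.88687264e+00] [ 0.29  0.39  0.2   1.91 -0.1   0.85  1.86] 0.031187532134287935
5326 322 214 48.3 [array([ 0.4454, -0.2766]), array([ 0.4288, -0.2727])]
(array([0.28, 0.61, 0.96]), array([-0.  ,  0.06,  0.01]))
```

View pics/s2.png

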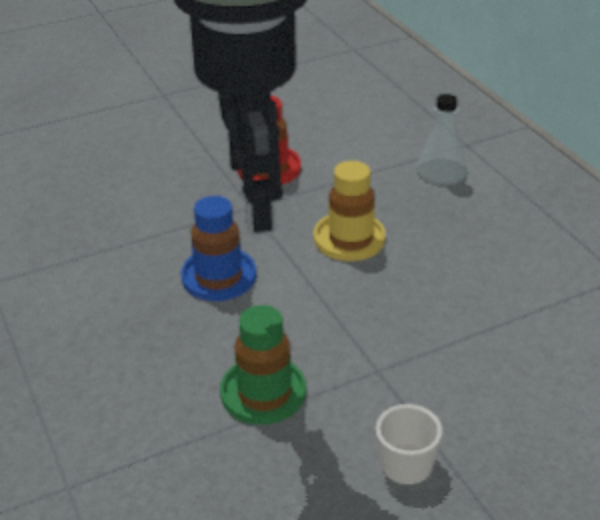

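The side crop shows all four bottles upright in their matching dishes, although the gripper partly hides red. The flask and crucible haven't moved, so I'm handing in the job.

```bash
python3 -c "
from workcell import bot
print(bot.job_done())"
```

```text
the job is handed in; nothing more can be done
None
```

All four bottles are standing upright in the dishes of their own colour, the flask and crucible were not moved, and the job was handed in at about 29 s; no verdict was returned.

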